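File the grilling plank in the teak bin

ROBOT

A 6-joint arm with a two-finger parallel gripper is mounted at the origin on the work surface. World frame = base frame: x ahead of the robot, y to its left, z up, the work surface at z = 0. Lengths are in m, angles in rad, forces in N, time in s.
With the tool pointing down it reaches from about 0.3 to 0.775 m from the base axis. Payload 14.6 kg.
Tool frame: the origin (TCP) lies at the very end of the fingers, on their centre line; the grasp point (between the pads) lies 19 mm behind it; x points along the fingers, z is the direction in which the jaws open and shut, and the axes are right-handed (so a half turn about x gives the same grasp; the last joint's range is limited). The gripper opens to 94 mm and grips with 3 to 60 N. Pads are 16 mm wide; open, the fingers measure 119 mm over their backs; the gripper's body (75 mm by 177 mm) begins 78 mm behind the grasp point.
Start: joints at [-1.364, 0.3, 1.521, -0, 1.321, -0.067], TCP at [0.149, -0.53, 0.205] pointing down, gripper open.
Joint ranges: [-3.03, 3.03], [-0.79, 2.21], [0.23, 2.52], [-1.04, 4.18], [0, 3.07], [-2.55, 2.55]. Speed limits (rad/s): [2.22, 2.22, 2.57, 3.14, 3.14, 3.14].

INTERFACE

Orientations are given as [roll, pitch, yaw] about the fixed x, y, z axes, in that order (R = Rz(yaw) Ry(pitch) Rx(roll)).
In Python, from station import ctrl gives the robot as it stands. The module is installed in compiled form; this text tells all that it offers.
- The arm moves only by the tool servo_tool, never from a script. Its argument "motion" is one flat list of numbers, 4 for each row, row after row: the shift along the tool's x, y, z in mm, then the turn about the tool's x in degrees. In form: [dx, dy, dz, roll, dx, dy, dz, roll, ...]. A call has 1 to 20 rows; each row is the pose to reach, as a shift and turn from the pose commanded when the call began, along the tool's axes at that moment; what a row does not reach only later rows make up. A row lasts 1/8 s, in which the tool goes at most 62.5 mm and 10.7 degrees, less where a joint would pass 70% of its speed; a pose out of reach is approached as far as the arm can. A call with a gripper value outside its range is refused whole. "gripper" is the opening, from 0 (shut) to 1 (fully open), set as the call begins (left out, the last holds). The fingers move at their own pace and stop on an object; "force" is the grip in N (left out, the last holds). Time passes only in rows, so rows that repeat a pose let the fingers close. It gives the time, the measured TCP pose, the force and the opening at its end, in the units of the state.
- ctrl.get_obs(): the state, without advancing time (a new reading comes with each control period).
- ctrl.camera(name): name is "scene" or "top" or "wrist"; returns a dict with "color" (480x640x3 uint8, red, green, blue), "z_map" (480x640 float32, m along the optical axis (not along the pixel's ray), 0 where there is no reading), "fx", "fy", "cx", "cy" (pixels), "dist_coeffs" ([k1, k2, p1, p2, k3] as OpenCV has them; the pictures are not rectified), "rvec" (rotation vector, rad) and "tvec" (3), from world to camera coordinates, as OpenCV has them. Camera axes: x right, y down, z forward; pixel columns grow to the right and rows downward; lengths in m; the calibration is good to about 2 mm. A picture is of the moment at which its call begins.
- ctrl.hand_in(): hands the job in, once; it reports no verdict.
The state is a dict: "time_s": time; "qpos": joint angles; "joint_vel": joint speeds; "tau": joint torques, N m; "ee_pos": TCP position; "eef_rot": TCP orientation; "force": force on the tool from outside, world axes, zero at the start; "moment": the same for the moment, N m; "grip_width": finger opening in m.
Only numpy, scipy, OpenCV 4.12 (cv2) and the standard library are available. Lean on these libraries where they do the work, as an engineer would, in place of code of your own. Each camera call takes 0.05 s, during which the arm holds its last target.

TASK

Put the cedar grilling plank away: slide it out over the front edge of the concrete ledge until you can get a grip on it, lift it off, stand it on end in the teak bin through the open part of the lid and leave it leaning there at rest. Do not let the plank fall off the ledge, and leave the bowl, shaker and trivet where they are.

Things in the scene. Friction and masses are not known exactly. Their poses are not given: they have to be found in the camera images.
- ledge: Sealed concrete ledge, fixed. Origin: foot of the middle of its front face; x points into the ledge (away from the robot), y along the front edge. Front face: upright plane x = 0, 980 mm long, thin dark steel trim at its top edge. The level shelf is at z = 140 mm, x = 0 to 200 mm; behind it (x 200 to 300 mm) a back step 30 mm higher. The lower level in front (z = 0) is clear near its middle.
- plank: Loose cedar grilling plank, pale wood, 160 (x) x 110 (y) x 9 (z) mm, about 100 g, flat on the shelf, its far end close to the back step. Too wide to grip across: it can only be pinched through its 9 mm thickness. Origin: centre of its underside; x along its length (at the start away from the robot), z up. It slides on the ledge when dragged by fingertips pressed on its top with 5 to 15 N.
- bin: Teak bin fixed on the ledge, left or right of the plank, outside 120 (x) x 160 (y) x 100 (z) mm, open inside 100 (x, -50 to 50) x 140 (y, -70 to 70) mm, walls 10 mm, inner floor 8 mm above its origin. Origin: centre of its underside; its front (robot side) faces its -x. Two low strips on the side walls, top 107 mm above the origin, guide the lid.
- lid (a joint): Sliding lid of the bin: how far it stands open (m), 0 = shut. A 6 mm panel on top of the walls (100 to 106 mm above the bin's origin) that slides back along the bin's +x. The free opening runs from the inner face of the bin's front wall (bin x = -50 mm) to x = -50 mm + this value, over the full inner width 140 mm. Stiff (3 N). At the start 50 to 75 mm open; it may be moved.
- bowl: Empty stainless mixing bowl, bystander, rim radius 72 mm, 65 mm high, on the shelf on the other side of the plank from the bin. Origin: centre of its underside.
- shaker: Clear acrylic shaker with a steel cap, bystander, radius 31 mm, 120 mm high, standing on the lower level in front of the ledge, to one side. Origin: centre of its underside.
- trivet: Cast iron trivet, bystander, round, 140 mm across, 18 mm high, lying on the lower level in front of the ledge, to the other side. Origin: centre of its underside.
There are look-alikes about, which are no part of the job. Of the things that look like the plank, the larger one is meant.

How it is judged:
By the outcome, as a careful person would: the job done as asked, in the order asked, and still so for the second after the job is handed in, with the robot touching nothing.
It also fails if it takes over 69 s, if anything falls off the work surface, if the arm or the gripper's body presses on something with over 40 N, if the wrist force passes 120 N, or if a joint passes its speed limit or range.

## Working session

There is one attempt and no reset: what is moved stays moved. The work goes in short steps, Python scripts to look and compute and a tool call to move; the robot and the scene stay as the last step left them, time stands still between calls to the robot, and variables do not carry over. Pictures are saved under pics/ and viewed, and the job is handed in when it is done.

Besides the shell and the picture viewer there is one more tool, called after "Emit:" by a JSON object that holds its "fn" and its "kwargs". servo_tool: Moves the arm, as the interface text tells. Its arguments: {"type":"object","properties":{"motion":{"type":"array","items":{"type":"number"}},"gripper":{"type":"number"},"force":{"type":"number"}},"required":["motion"]}

```bash
mkdir -p pics
cat > h.py <<'E'
import numpy as np, cv2
from scipy.spatial.transform import Rotation as Ro
from station import ctrl
def cam(n,save=None):
    c=ctrl.camera(n); 
    if save: cv2.imwrite('pics/'+save+'.png',c['color'][:,:,::-1])
    np.savez('/tmp/'+(save or n)+'.npz',**{k:np.asarray(v) for k,v in c.items()})
    return c
def load(n): return dict(np.load('/tmp/'+n+'.npz'))
def K(c): return np.array([[c['fx'],0,c['cx']],[0,c['fy'],c['cy']],[0,0,1]],float)
def cloud(c,u,v):
    u=np.atleast_1d(u).astype(float);v=np.atleast_1d(v).astype(float)
    p=cv2.undistortPoints(np.stack([u,v],-1)[:,None],K(c),np.asarray(c['dist_coeffs'],float))[:,0]
    return p
def toworld(c,u,v,z=None,plane=None):
    p=cloud(c,u,v); R=cv2.Rodrigues(np.asarray(c['rvec'],float))[0]; t=np.asarray(c['tvec'],float).ravel()
    d=np.c_[p,np.ones(len(p))]
    if plane is not None:
        o=-R.T@t; dw=d@R; s=(plane-o[2])/dw[:,2]; return o+dw*s[:,None]
    if z is None: z=c['z_map'][np.atleast_1d(v).astype(int),np.atleast_1d(u).astype(int)]
    return (d*np.asarray(z)[:,None]-t)@R
def full(c):
    v,u=np.mgrid[0:480,0:640]; w=toworld(c,u.ravel(),v.ravel(),c['z_map'].ravel()); w[c['z_map'].ravel()==0]=np.nan
    return w.reshape(480,640,3)
def proj(c,P):
    return cv2.projectPoints(np.asarray(P,float).reshape(-1,3),np.asarray(c['rvec'],float),np.asarray(c['tvec'],float),K(c),np.asarray(c['dist_coeffs'],float))[0][:,0]
E
python3 -c "
from h import *
print(ctrl.get_obs())
for n in ('scene','top','wrist'): cam(n,n+'0')
"
```

```text
{'time_s': 0.0, 'qpos': array([-1.36359331e+00,  3.00461779e-01,  1.52160663e+00, -5.44488420e-05,
        1.32069918e+00, -6.66155899e-02]), 'joint_vel': array([-0.00028284, -0.00080774, -0.00058416, -0.00151324, -0.00083675,
        0.00099201]), 'tau': array([ 2.09282807e-04, -5.31808734e+01, -3.52735376e+01,  7.07540126e-02,
        2.43670604e-02, -1.27353223e-04]), 'ee_pos': array([ 0.14864391, -0.52924769,  0.20488064]), 'eef_rot': array([3.11983372, 1.56962021, 1.82286951]), 'force': array([-0.24752146, -0.71380725,  0.01622584]), 'moment': array([ 0.00521894,  0.01034894, -0.02793335]), 'grip_width': 0.0938778891607564}
```

View pics/scene0.png

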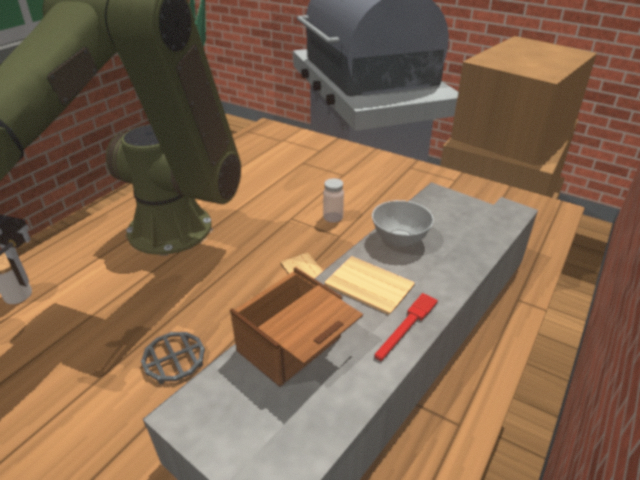

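View pics/top0.png

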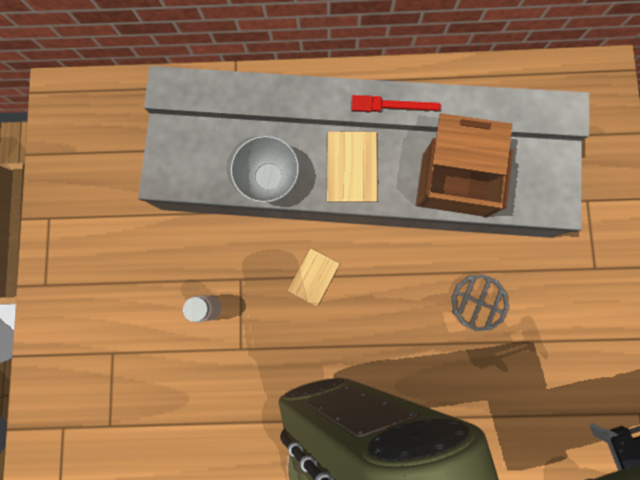

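View pics/wrist0.png

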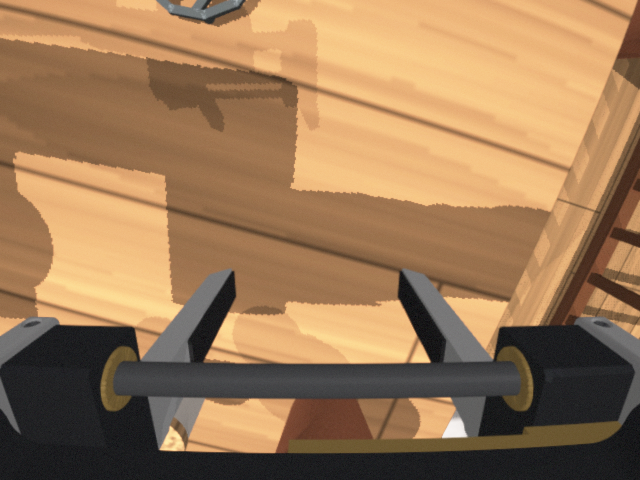

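The overview shows the plank at about (352,167) in the top view, with the bin right of it (470,165), the bowl left (265,168), the shaker at (197,309) and the trivet at (480,302). The smaller look-alike at (315,277) lies on the table. Next I measure them.

Run:
```python
from h import *
c=load('top0'); w=full(c)
R=cv2.Rodrigues(c['rvec'])[0]; print('campos',-R.T@c['tvec'].ravel(), 'fx',c['fx'])
def P(n,u,v): print(n,(u,v),np.round(w[v,u],4))
for n,u,v in [('table',150,250),('shelf',200,200),('shelf',400,200),('back',300,95),('plank',352,167),('pl fl',330,198),('pl fr',374,198),('pl bl',331,135),('pl br',374,135),('front edge l',145,198),('front edge r',575,226),('decoy',315,277),('lid',475,140),('binfloor',468,185),('bowlrimL',235,168),('shaker',197,309),('trivet',480,302)]: P(n,u,v)
# plank pixels by height & color
col=c['color'].astype(int)
m=(abs(w[:,:,2]-0.149)<0.004)&(col[:,:,0]-col[:,:,2]>60); m[:,:300]=0;m[:,400:]=0;m[:120]=0;m[215:]=0
n,l,s,_=cv2.connectedComponentsWithStats(m.astype(np.uint8));k=1+np.argmax(s[1:,4]);print(s[k])
pts=w[l==k];r=cv2.minAreaRect((pts[:,:2]*1000).astype(np.float32));print('plank',r,cv2.boxPoints(r),pts[:,2].mean())
# lid
m=(abs(w[:,:,2]-0.243)<0.012)
m[:,:400]=0;m[:,540:]=0
n,l,s,_=cv2.connectedComponentsWithStats(m.astype(np.uint8));k=1+np.argmax(s[1:,4]);print(s[k])
pts=w[l==k];r=cv2.minAreaRect((pts[:,:2]*1000).astype(np.float32));print('binTop',r,cv2.boxPoints(r),np.median(pts[:,2]))
# front edge line of shelf
m=abs(w[:,:,2]-0.14)<0.004
out=[]
for u in list(range(160,320,10))+list(range(385,410,10))+list(range(520,575,10)):
    v=np.where(m[:,u])[0]
    if len(v): out.append(np.r_[w[v.max(),u],w[v.min(),u,0]])
out=np.array(out);a=np.polyfit(out[:,1],out[:,0],1);print('edge x=a*y+b',a,np.degrees(np.arctan(a[0])),'res',np.abs(np.polyval(a,out[:,1])-out[:,0]).max()); print(np.round(out[::3],3))
img=cv2.resize(c['color'][80:240,130:600,::-1],None,fx=1.7,fy=1.7,interpolation=cv2.INTER_CUBIC);cv2.imwrite('pics/crop1.png',img)
img=cv2.resize(c['color'][100:225,405:525,::-1],None,fx=4.5,fy=4.5,interpolation=cv2.INTER_CUBIC);cv2.imwrite('pics/crop2.png',img)
```

```text
campos [0.3964244  0.00493254 1.10882553] fx 443.4214309308049
table (150, 250) [0.5259 0.4625 0.0017]
shelf (200, 200) [0.6182 0.2946 0.1429]
shelf (400, 200) [ 0.6044 -0.1514  0.1374]
back (300, 95) [0.8436 0.0638 0.1707]
plank (352, 167) [ 0.68   -0.0469  0.1505]
pl fl (330, 198) [0.6112 0.0042 0.1508]
pl fr (374, 198) [ 0.6087 -0.0929  0.1474]
pl bl (331, 135) [ 0.7561 -0.0025  0.1496]
pl br (374, 135) [ 0.7541 -0.0995  0.1454]
front edge l (145, 198) [0.6285 0.421  0.1362]
front edge r (575, 226) [ 0.5332 -0.5276  0.1387]
decoy (315, 277) [0.4449 0.0474 0.0097]
lid (475, 140) [ 0.6981 -0.2895  0.2473]
binfloor (468, 185) [ 0.6309 -0.3008  0.1472]
bowlrimL (235, 168) [0.6745 0.2054 0.1915]
shaker (197, 309) [0.3775 0.3057 0.1208]
trivet (480, 302) [ 0.3726 -0.3497  0.0171]
[ 327  132   50   70 3347]
plank ((683.0499267578125, -46.12369918823242), (109.71542358398438, 159.28173828125), 87.7172622680664) [[ 601.2873    -97.76572 ]
 [ 760.44257  -104.11003 ]
 [ 764.81256     5.518318]
 [ 605.6573     11.862633]] 0.14886152103807468
[ 424  113   90   96 4969]
binTop ((659.4180908203125, -278.4656066894531), (162.8656768798828, 176.21939086914062), 79.1452865600586) [[ 557.5495  -341.8487 ]
 [ 730.6159  -375.03418]
 [ 761.2867  -215.08252]
 [ 588.2203  -181.89703]] 0.24581341175097782
edge x=a*y+b [0.10580885 0.58168578] 6.039927266362377 res 0.0014228881704841934
[[ 0.622  0.386  0.14   0.823]
 [ 0.615  0.318  0.139  0.818]
 [ 0.608  0.25   0.142  0.811]
 [ 0.601  0.183  0.14   0.802]
 [ 0.595  0.116  0.139  0.795]
 [ 0.586  0.05   0.138  0.791]
 [ 0.566 -0.16   0.137  0.767]
 [ 0.533 -0.45   0.143  0.734]
 [ 0.527 -0.515  0.14   0.726]]
```

View pics/crop2.png

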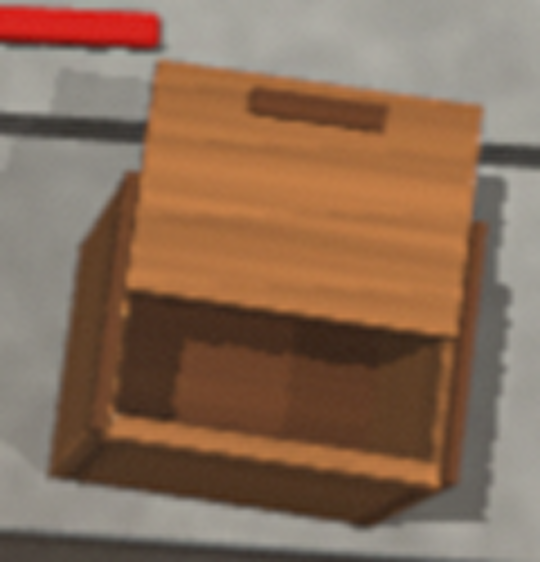

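Run:
```python
from h import *
c=load('top0'); w=full(c)
o=ctrl.get_obs(); R=Ro.from_euler('xyz',o['eef_rot']).as_matrix(); print('tool axes cols\n',R.round(4))
f=lambda x,y:(x/4.5+405,y/4.5+100)
for n,x,y,z in [('front inner L',112,412,.24),('front inner R',440,458,.24),('front outer L',100,437,.24),('front outer R',436,490,.24),('lid edge L',133,292,.246),('lid edge R',460,336,.246),('lid back L',160,62,.246),('lid back R',483,106,.246),('strip outL',135,172,.247),('strip outR',488,222,.247),('strip front outL',92,437,.247),('strip front outR',455,483,.247)]:
    print(n,toworld(c,*f(x,y),plane=z).round(4)[0])
a=np.radians(-6.04); ex=np.array([np.cos(a),np.sin(a)]); ey=np.array([-ex[1],ex[0]])
O=np.array([.58169,0]); 
L=lambda p:np.array([(p-O)@ex,(p-O)@ey])*1000
for p in [[.6013,-.0978],[.7604,-.1041],[.7648,.0055],[.6057,.0119],[.683,-.0461]]: print(L(np.array(p)).round(1))
```

```text
tool axes cols
 [[-2.000e-04  9.628e-01  2.704e-01]
 [ 8.000e-04  2.704e-01 -9.628e-01]
 [-1.000e+00  1.000e-04 -8.000e-04]]
front inner L [ 0.5976 -0.1951  0.24  ]
front inner R [ 0.5719 -0.3369  0.24  ]
front outer L [ 0.5864 -0.1891  0.24  ]
front outer R [ 0.5577 -0.334   0.24  ]
lid edge L [ 0.6502 -0.2063  0.246 ]
lid edge R [ 0.625  -0.3477  0.246 ]
lid back L [ 0.7563 -0.2249  0.246 ]
lid back R [ 0.7299 -0.3666  0.246 ]
strip outL [ 0.705  -0.2103  0.247 ]
strip outR [ 0.676  -0.3639  0.247 ]
strip front outL [ 0.585  -0.1841  0.247 ]
strip front outR [ 0.5592 -0.3397  0.247 ]
[ 29.8 -95.2]
[188.7 -84.7]
[181.5  24.7]
[22.6 14.4]
[105.6 -35.2]
```

Run:
```python
from h import *
c=load('scene0'); w=full(c)
for n,u,v in [('plank',370,285),('lid',300,310),('shelf',440,235)]: print(n,w[v,u].round(4))
col=c['color'].astype(int)
m=(abs(w[:,:,2]-0.149)<0.006)&(col[:,:,0]-col[:,:,2]>60); m[:,:315]=0
n,l,s,_=cv2.connectedComponentsWithStats(m.astype(np.uint8));k=1+np.argmax(s[1:,4]);print(s[k])
pts=w[l==k];r=cv2.minAreaRect((pts[:,:2]*1000).astype(np.float32));print(r,cv2.boxPoints(r),pts[:,2].mean())
cv2.imwrite('pics/crop3.png',cv2.resize(c['color'][230:400,200:440,::-1],None,fx=3.3,fy=3.3,interpolation=cv2.INTER_CUBIC))
```

```text
plank [ 0.6892 -0.0535  0.1502]
lid [ 0.6639 -0.2753  0.2487]
shelf [0.7435 0.2105 0.1395]
[ 325  256   89   57 2717]
((682.7315063476562, -45.725013732910156), (114.59844207763672, 162.65634155273438), 87.77520751953125) [[ 599.2403    -99.82387 ]
 [ 761.774    -106.13822 ]
 [ 766.2227      8.37384 ]
 [ 603.689      14.688194]] 0.14975092620790934
```

View pics/crop3.png

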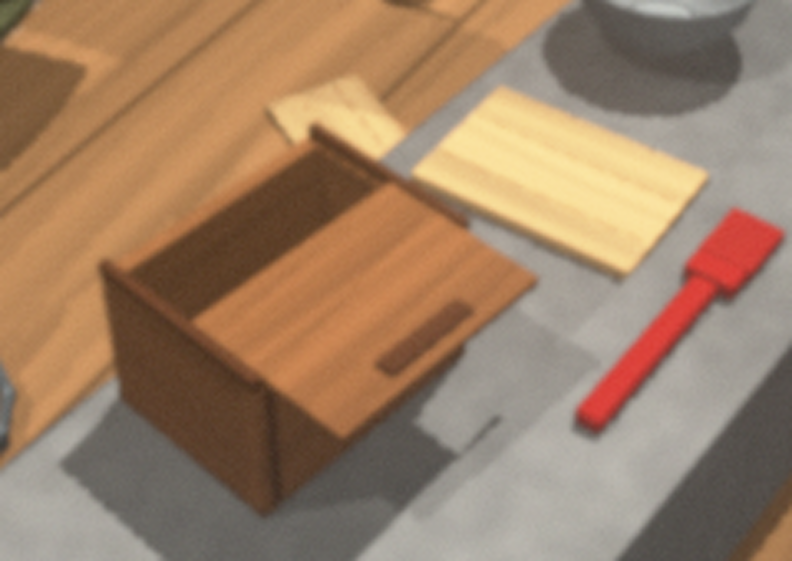

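Emit:
{"fn": "servo_tool", "kwargs": {"motion": [-62,0,0,-5,-125,0,0,-10,-125,678,-310,-72,-125,678,-310,-72,-125,678,-310,-72,-125,678,-310,-72,-125,678,-310,-72,-125,678,-310,-72,-125,678,-310,-72,-125,678,-310,-72,-125,678,-310,-72,-125,678,-310,-72,-125,678,-310,-72,-125,678,-310,-72,-125,678,-310,-72,-125,678,-310,-72], "gripper": 0.43, "force": 30}}

```text
time_s: 2.15
ee_pos: [0.7174, -0.0481, 0.33]
eef_rot: [-3.032, 1.57, -3.073]
force: [0.2, -0.3, 0.0]
grip_width: 0.0403
```

Emit:
{"fn": "servo_tool", "kwargs": {"motion": [60,0,0,0,120,0,0,0,165,0,0,0,175,0,0,0,175,0,0,0]}}

```text
time_s: 2.78
ee_pos: [0.7178, -0.0485, 0.1576]
eef_rot: [-0.096, 1.569, -0.137]
force: [-0.8, 0.4, 0.9]
grip_width: 0.0405
```

Run:
```python
from h import *
o=ctrl.get_obs();R=Ro.from_euler('xyz',o['eef_rot']).as_matrix();print(R.round(4),o['ee_pos'],o['force'],o['qpos'].round(3))
cam('scene','scene1');cam('wrist','wrist1')
```

```text
[[ 2.100e-03  4.120e-02  9.991e-01]
 [-3.000e-04  9.991e-01 -4.120e-02]
 [-1.000e+00 -2.000e-04  2.100e-03]] [ 0.71777345 -0.04850762  0.15760147] [-0.78000995  0.38161102  0.90690199] [-0.118  0.728  0.999 -0.     1.413 -0.077]
```

View pics/wrist1.png

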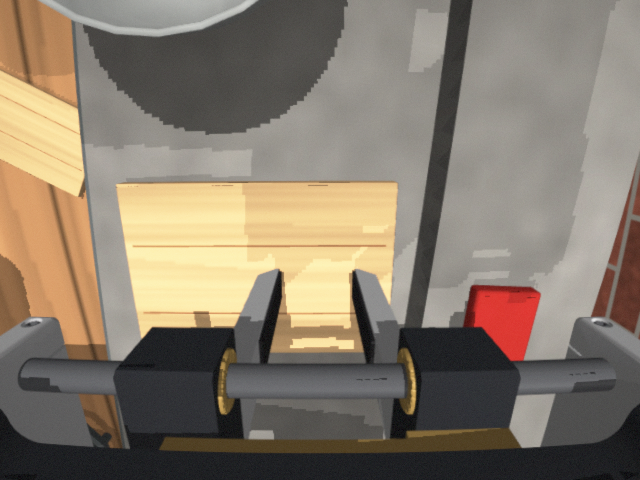

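View pics/scene1.png

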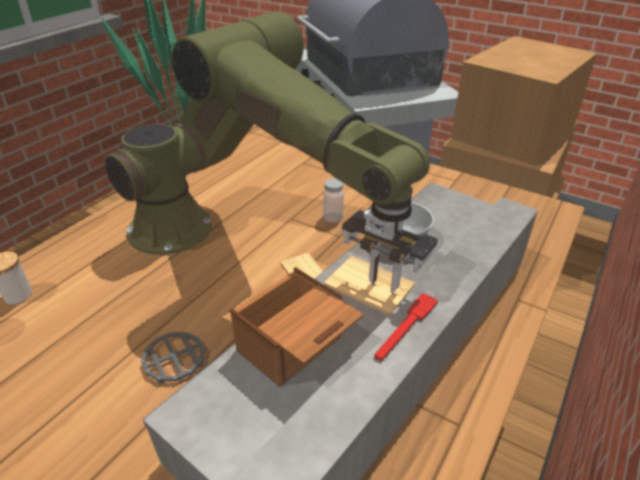

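Emit:
{"fn": "servo_tool", "kwargs": {"motion": [3,0,0,0,5,0,0,0,6,0,0,0,7,0,0,0,7,0,0,0]}}

```text
time_s: 3.5
ee_pos: [0.7177, -0.0477, 0.1494]
eef_rot: [-0.1, 1.57, -0.14]
force: [-1.5, -0.6, 5.7]
grip_width: 0.0405
```

Emit:
{"fn": "servo_tool", "kwargs": {"motion": [1,0,0,0,1,0,0,0]}}

```text
time_s: 3.75
ee_pos: [0.7178, -0.0477, 0.1493]
eef_rot: [-0.101, 1.569, -0.141]
force: [-4.7, 0.2, 11.3]
grip_width: 0.0404
```

Emit:
{"fn": "servo_tool", "kwargs": {"motion": [0,0.3,-5,0.4,0,1,-15,1.2,0,1.7,-26,2,0,2.4,-38,3,0,3.2,-50,3.7,0,3.8,-60,3.7,0,3.8,-60,3.7]}}

```text
time_s: 4.62
ee_pos: [0.6579, -0.0415, 0.1493]
eef_rot: [-0.029, 1.569, -0.133]
force: [-4.7, 0.5, 11.9]
grip_width: 0.0405
```

```bash
cat > pl.py <<'E'
from h import *
import sys
tag=sys.argv[1]
a=np.radians(-6.04); ex=np.array([np.cos(a),np.sin(a)]); ey=np.array([-ex[1],ex[0]]);O=np.array([.58169,0])
L=lambda p:np.c_[(p-O)@ex,(p-O)@ey]*1000
o=ctrl.get_obs();Rr=Ro.from_euler('xyz',o['eef_rot']).as_matrix()
print('t',o['time_s'],'tcp',o['ee_pos'].round(4),'ledge',L(o['ee_pos'][None,:2]).round(1),'jaw yaw',np.degrees(np.arctan2(Rr[1,2],Rr[0,2])).round(2),'F',o['force'].round(1))
for n in ('scene','top'):
    c=cam(n,n+tag); w=full(c); col=c['color'].astype(int)
    m=(abs(w[:,:,2]-0.149)<0.006)&(col[:,:,0]-col[:,:,2]>60)&(w[:,:,1]>-.15)&(w[:,:,1]<.1)
    k,l,s,_=cv2.connectedComponentsWithStats(m.astype(np.uint8))
    keep=np.isin(l,[i for i in range(1,k) if s[i,4]>60])
    pts=w[keep]; r=cv2.minAreaRect((pts[:,:2]*1000).astype(np.float32));b=cv2.boxPoints(r)
    print(n,r); print(L(b/1000).round(1).tolist())
cam('wrist','wrist'+tag)
E
python3 pl.py 2
```

```text
t 4.625 tcp [ 0.6579 -0.0415  0.1493] ledge [[ 80.2 -33.2]] jaw yaw -6.01 F [-4.7  0.5 11.9]
scene ((622.982666015625, -38.13359069824219), (112.6646728515625, 162.6947021484375), 84.09484100341797)
[[-36.1, -90.1], [126.6, -89.7], [126.3, 22.9], [-36.4, 22.6]]
top ((0.0, 0.0), (0.0, 0.0), 0.0)
[[-578.5, -61.2], [-578.5, -61.2], [-578.5, -61.2], [-578.5, -61.2]]
```

View pics/wrist2.png

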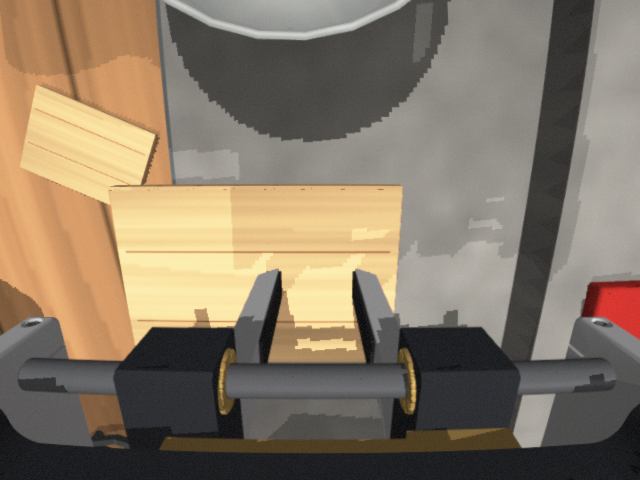

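View pics/top2.png

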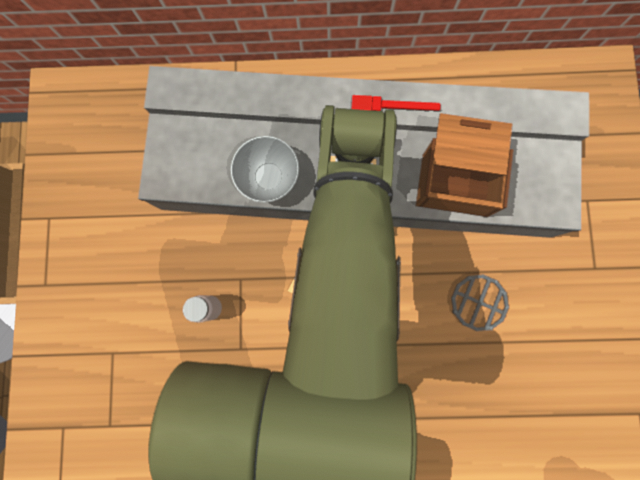

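Emit:
{"fn": "servo_tool", "kwargs": {"motion": [0,0,-5,0,0,0,-15,0,0,0,-26,0,0,0,-35,0,0,0,-35,0,-10,0,-35,0,-40,0,-35,0,-40,0,-35,0]}}

```text
time_s: 5.78
ee_pos: [0.624, -0.0379, 0.1899]
eef_rot: [-0.014, 1.567, -0.119]
force: [0.2, -0.5, -1.1]
grip_width: 0.0403
```

```bash
python3 pl.py 3
```

```text
t 5.775 tcp [ 0.624  -0.0379  0.1899] ledge [[ 46.  -33.3]] jaw yaw -6.01 F [ 0.2 -0.5 -1.1]
scene ((588.029296875, -34.10358428955078), (114.8454818725586, 163.8968963623047), 83.77898406982422)
[[-72.2, -90.4], [91.7, -90.9], [92.0, 23.9], [-71.9, 24.4]]
top ((0.0, 0.0), (0.0, 0.0), 0.0)
[[-578.5, -61.2], [-578.5, -61.2], [-578.5, -61.2], [-578.5, -61.2]]
```

View pics/wrist3.png

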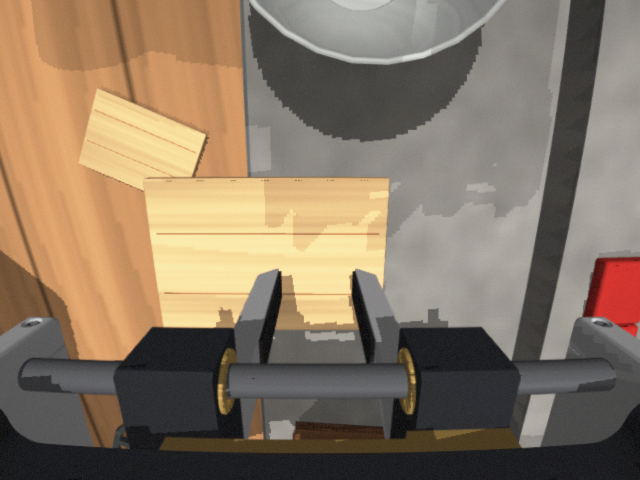

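View pics/scene3.png

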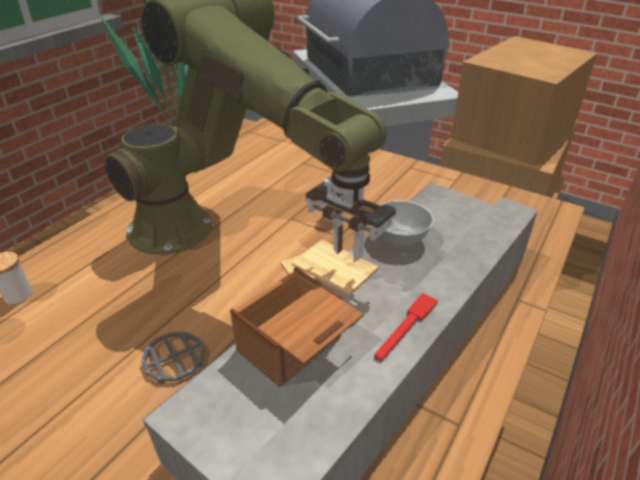

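The plank is now aligned with the ledge: rear end about 90 mm inboard, about 70 mm overhanging. The tool can only point down, so I plan to tip the plank about the edge with the outer finger and pinch its raised rear part. First I check the clearance under the gripper body.

Run:
```python
from h import *
c=load('wrist3'); w=full(c); o=ctrl.get_obs();R=Ro.from_euler('xyz',o['eef_rot']).as_matrix()
T=lambda p:((p-o['ee_pos'])@R*1000).round(1)
for n,u,v in [('rod',315,380),('blockL',190,350),('blockLlow',190,410),('blockR',460,350),('body',315,440),('front',315,465),('rodL',60,375),('fingL tip',275,275),('fingL pad',270,300),('fingL back',255,285),('fingR tip',360,275),('finL low',245,330)]:
    print(n,T(w[v,u]))
# boundary pixels of fingers
for v in (275,290,310,330): print(v,[ (u,*T(w[v,u])) for u in range(230,400,8) if abs(T(w[v,u])[1])<15])
```

```text
rod [-113.7   26.6    0.5]
blockL [-112.6   33.6  -28.1]
blockLlow [-120.4   23.8  -26.6]
blockR [-111.7   32.9   34.2]
body [-122.9   18.5    0.5]
front [-132.6   23.1    0.5]
rodL [-113.8   26.6  -60.4]
fingL tip [ -8.3   8.9 -21.6]
fingL pad [-37.    8.4 -20.6]
fingL back [-21.8   9.  -30.1]
fingR tip [-9.3  9.3 24.4]
finL low [-64.8   9.6 -26.5]
275 [(230, np.float64(38.7), np.float64(-10.7), np.float64(-59.1)), (238, np.float64(37.5), np.float64(-10.2), np.float64(-53.2)), (246, np.float64(38.1), np.float64(-10.4), np.float64(-47.7)), (254, np.float64(38.0), np.float64(-10.4), np.float64(-42.2)), (262, np.float64(-9.8), np.float64(9.5), np.float64(-28.4)), (270, np.float64(-10.2), np.float64(9.7), np.float64(-24.0)), (278, np.float64(-6.4), np.float64(8.1), np.float64(-20.2)), (286, np.float64(39.2), np.float64(-10.8), np.float64(-20.2)), (294, np.float64(39.3), np.float64(-10.8), np.float64(-14.6)), (302, np.float64(39.2), np.float64(-10.8), np.float64(-9.1)), (310, np.float64(38.4), np.float64(-10.5), np.float64(-3.5)), (318, np.float64(38.4), np.float64(-10.4), np.float64(2.0
[... 1596 characters left out ...]
np.float64(28.9)), (390, np.float64(-48.8), np.float64(9.6), np.float64(32.4))]
330 [(238, np.float64(-64.4), np.float64(9.4), np.float64(-29.3)), (246, np.float64(-64.1), np.float64(9.2), np.float64(-26.3)), (254, np.float64(-63.9), np.float64(9.1), np.float64(-23.2)), (262, np.float64(-61.8), np.float64(7.8), np.float64(-20.5)), (270, np.float64(-48.7), np.float64(-0.2), np.float64(-19.4)), (366, np.float64(-56.4), np.float64(4.5), np.float64(21.2)), (374, np.float64(-64.9), np.float64(9.7), np.float64(22.9)), (382, np.float64(-64.4), np.float64(9.4), np.float64(26.1)), (390, np.float64(-64.6), np.float64(9.5), np.float64(29.1)), (398, np.float64(-64.9), np.float64(9.7), np.float64(32.1))]
```

Emit:
{"fn": "servo_tool", "kwargs": {"motion": [34,0,0,0,38,0,0,0,40,0,0,0,40,0,0,0,40,0,-2,0,40,0,-4,0,40,0,-4,0,30,0,-4,0,10,0,-4,0,10,0,-4,0]}}

```text
time_s: 7.18
ee_pos: [0.6193, -0.0374, 0.1781]
eef_rot: [-0.007, 1.57, -0.112]
force: [-0.2, -0.1, -0.3]
grip_width: 0.0406
```

Emit:
{"fn": "servo_tool", "kwargs": {"motion": [0,0,1,0,0,0,1,0,0,0,1,0,0,0,1,0,0,0,1,0,0,0,1,0], "gripper": 1.0}}

```text
time_s: 7.92
ee_pos: [0.62, -0.0375, 0.1775]
eef_rot: [0.88, 1.571, 0.775]
force: [-0.3, 0.1, -0.0]
grip_width: 0.0933
```

```bash
python3 pl.py 4
```

```text
t 7.925 tcp [ 0.62   -0.0375  0.1775] ledge [[ 42.1 -33.3]] jaw yaw -6.01 F [-0.3  0.1 -0. ]
scene ((586.1234130859375, -33.64031219482422), (115.28585052490234, 164.11334228515625), 84.12245178222656)
[[-73.9, -90.9], [90.2, -90.4], [89.8, 24.9], [-74.3, 24.4]]
top ((0.0, 0.0), (0.0, 0.0), 0.0)
[[-578.5, -61.2], [-578.5, -61.2], [-578.5, -61.2], [-578.5, -61.2]]
```

View pics/wrist4.png

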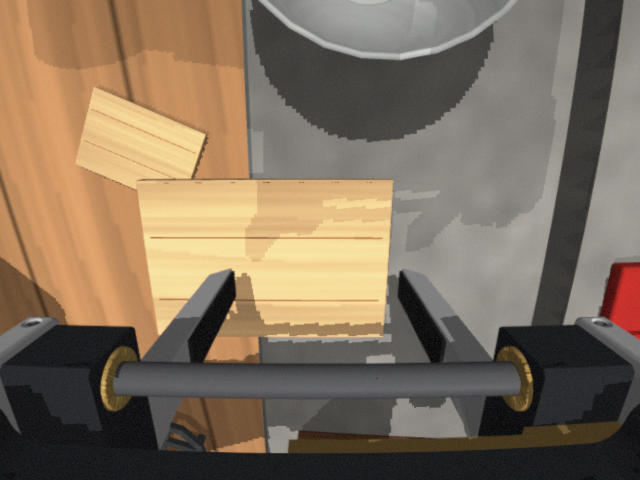

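Run:
```python
from h import *
c=load('wrist4')
cv2.imwrite('pics/crop4.png',cv2.resize(c['color'][120:470,220:440,::-1],None,fx=1.7*2.0/2,fy=1.7,interpolation=cv2.INTER_CUBIC))
a=np.radians(-6.04); ex=np.array([np.cos(a),np.sin(a)]); ey=np.array([-ex[1],ex[0]]);O=np.array([.58169,0])
L=lambda p:(np.c_[(p-O)@ex,(p-O)@ey]*1000).round(1)
u=[392,389,387,386];v=[185,240,290,325]
print('rear',L(toworld(c,u,v,plane=.149)[:,:2]).tolist())
u=[138,148,156];v=[182,240,300]
print('front',L(toworld(c,u,v,plane=.149)[:,:2]).tolist())
u=[245,248,264,266];v=[60,150,350,430]
print('edge',L(toworld(c,u,v,plane=.14)[:,:2]).tolist())
w=full(c); o=ctrl.get_obs();print('tcp',L(o['ee_pos'][None,:2]))
# depth jump for rear and edge
for v in (200,250,300): print([(u,(w[v,u,2]*1000).round(0)) for u in range(378,400,2)])
for v in (60,120,160,360,420): print([(u,(w[v,u,2]*1000).round(0)) for u in range(236,276,4)])
```

```text
rear [[88.9, 19.7], [89.1, -15.4], [89.9, -50.2], [90.9, -76.7]]
front [[-67.7, 21.8], [-66.2, -15.6], [-66.7, -58.4]]
edge [[0.7, 92.1], [0.1, 40.2], [4.1, -103.1], [2.0, -179.4]]
tcp [[ 42.1 -33.3]]
[(378, np.float64(148.0)), (380, np.float64(148.0)), (382, np.float64(147.0)), (384, np.float64(148.0)), (386, np.float64(147.0)), (388, np.float64(nan)), (390, np.float64(146.0)), (392, np.float64(147.0)), (394, np.float64(139.0)), (396, np.float64(140.0)), (398, np.float64(139.0))]
[(378, np.float64(149.0)), (380, np.float64(148.0)), (382, np.float64(148.0)), (384, np.float64(148.0)), (386, np.float64(148.0)), (388, np.float64(147.0)), (390, np.float64(139.0)), (392, np.float64(139.0)), (394, np.float64(141.0)), (396, np.float64(139.0)), (398, np.float64(138.0))]
[(378, np.float64(148.0)), (380, np.float64(148.0)), (382, np.float64(148.0)), (384, np.float64(148.0)), (386, np.float64(139.0)), (388, np.float64(138.0)), (390, np.float64(140.0)), (392, np.float64(139.0)), (394, np.float64(138.0)), (396, np.float64(139.0)), (398, np.float64(138.0))]
[(236, np.float64(-1.0)), (240, np.float
[... 542 characters left out ...]
64(0.0)), (248, np.float64(140.0)), (252, np.float64(140.0)), (256, np.float64(138.0)), (260, np.float64(140.0)), (264, np.float64(139.0)), (268, np.float64(139.0)), (272, np.float64(138.0))]
[(236, np.float64(-1.0)), (240, np.float64(-1.0)), (244, np.float64(-1.0)), (248, np.float64(-3.0)), (252, np.float64(-1.0)), (256, np.float64(-1.0)), (260, np.float64(139.0)), (264, np.float64(139.0)), (268, np.float64(138.0)), (272, np.float64(140.0))]
[(236, np.float64(-2.0)), (240, np.float64(-2.0)), (244, np.float64(-0.0)), (248, np.float64(-2.0)), (252, np.float64(-1.0)), (256, np.float64(-0.0)), (260, np.float64(-1.0)), (264, np.float64(139.0)), (268, np.float64(139.0)), (272, np.float64(139.0))]
```

View pics/crop4.png

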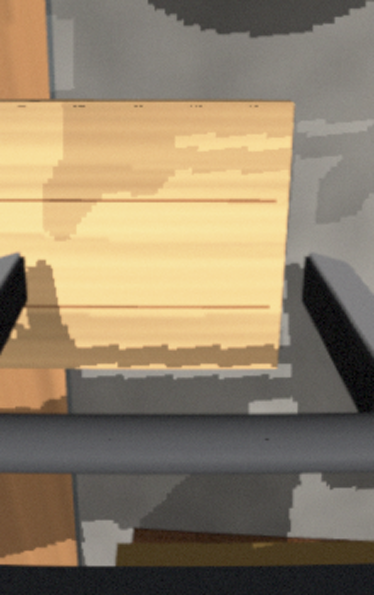

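Emit:
{"fn": "servo_tool", "kwargs": {"motion": [5,0,3,0,22,0,3,0,27,0,3,0,28,0,3,0,29,0,3,0,30,0,3,0,30,0,3,0]}}

```text
time_s: 8.95
ee_pos: [0.623, -0.0378, 0.1486]
eef_rot: [-0.033, 1.57, -0.138]
force: [-5.0, 0.5, 11.3]
grip_width: 0.0941
```

```bash
python3 pl.py 5|head -1
```

```text
t 8.95 tcp [ 0.623  -0.0378  0.1486] ledge [[ 45.1 -33.3]] jaw yaw -6.01 F [-5.   0.5 11.3]
```

View pics/wrist5.png

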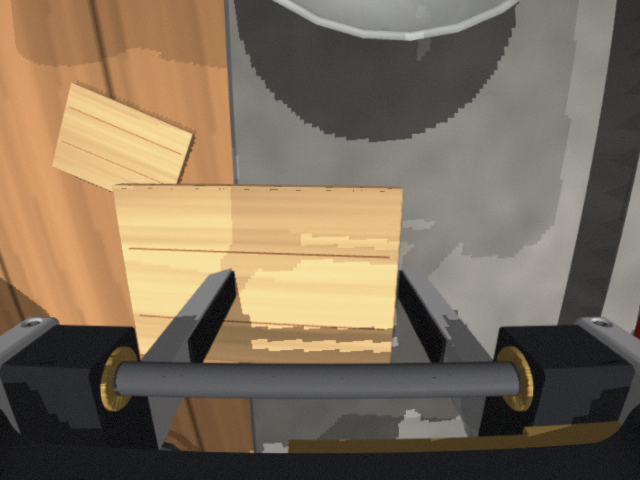

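```bash
cat > slope.py <<'E'
from h import *
import sys
c=load(sys.argv[1]); w=full(c)
a=np.radians(-6.04); ex=np.array([np.cos(a),np.sin(a)]); ey=np.array([-ex[1],ex[0]]);O=np.array([.58169,0])
X=((w[...,:2]-O)@ex)*1000;Y=((w[...,:2]-O)@ey)*1000;Z=w[...,2]*1000-140
col=c['color'].astype(int); wood=(col[...,0]>1.35*col[...,2])
m=wood&(Y>-15)&(Y<15)&(Z>-90)
for x in range(-100,110,10):
    k=m&(abs(X-x)<3)
    if k.sum()>5: print(x,np.median(Z[k]).round(1),k.sum())
E
python3 slope.py wrist5; python3 slope.py scene5
```

```text
-70 0.9 166
-60 1.9 479
-50 2.9 505
-40 3.9 517
-30 4.9 531
-20 5.9 565
-10 6.8 576
0 118.8 1683
10 8.8 571
20 9.7 614
30 10.7 633
40 11.8 748
50 12.9 909
60 14.1 920
70 15.0 916
80 15.9 913
90 124.5 699
100 131.8 400
-100 385.3 17
-90 380.5 16
-80 375.2 10
-70 3.9 26
-60 3.9 18
-50 4.9 14
-40 283.9 19
-30 303.1 106
-20 311.4 113
-10 306.2 84
0 307.1 85
10 305.4 63
20 311.5 50
30 312.7 47
40 314.6 51
50 313.8 47
60 310.2 58
70 303.8 83
80 285.2 143
90 15.8 10
```

Emit:
{"fn": "servo_tool", "kwargs": {"motion": [0.1,0,-0.6,0,0.3,0,-1.2,0,0.5,0,-2.0,0,0.9,0,-2.7,0,1.3,0,-3.3,0,1.3,0,-3.3,0]}}

```text
time_s: 9.85
ee_pos: [0.6195, -0.0375, 0.146]
eef_rot: [3.106, 1.57, 3.001]
force: [-3.5, 0.6, 4.7]
grip_width: 0.0944
```

```bash
python3 pl.py 6|head -1; python3 slope.py wrist6
```

```text
t 9.85 tcp [ 0.6195 -0.0375  0.146 ] ledge [[ 41.6 -33.3]] jaw yaw -6.01 F [-3.5  0.6  4.7]
-60 -28.6 266
-50 -22.9 313
-40 -16.2 348
-30 -10.4 384
-20 -4.1 442
-10 2.3 476
0 8.5 510
10 14.5 568
20 20.7 667
30 26.8 724
40 33.5 999
50 39.6 1170
60 45.8 1272
70 51.9 1348
80 130.2 315
90 121.5 1522
100 129.3 410
```

View pics/wrist6.png

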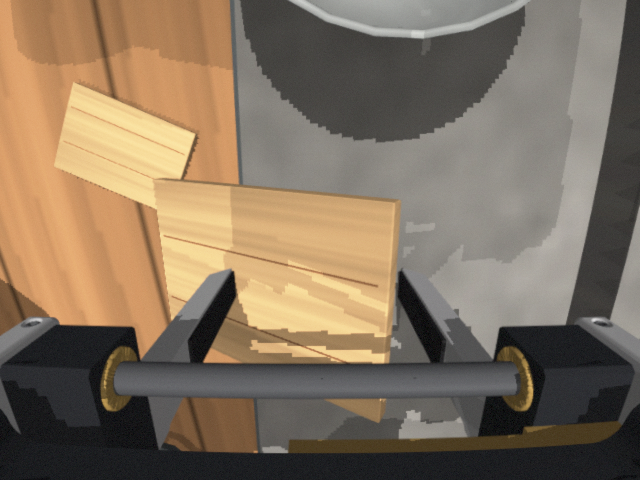

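Emit:
{"fn": "servo_tool", "kwargs": {"motion": [0.6,0,0.3,0,1.2,0,0.2,0,1.9,0,-0.1,0,2.6,0,-0.4,0,3.3,0,-0.7,0,3.3,0,-0.7,0]}}

```text
time_s: 10.75
ee_pos: [0.6179, -0.0373, 0.1421]
eef_rot: [-3.132, 1.567, 3.046]
force: [-11.5, 1.2, 3.7]
grip_width: 0.0941
```

```bash
python3 pl.py 7|head -1; python3 slope.py wrist7
```

```text
t 10.75 tcp [ 0.6179 -0.0373  0.1421] ledge [[ 39.9 -33.3]] jaw yaw -6.01 F [-11.5   1.2   3.7]
-40 -53.2 103
-30 -37.7 191
-20 -20.0 227
-10 107.8 748
0 13.4 380
10 30.2 518
20 47.4 752
30 63.9 1023
40 78.9 1794
50 126.1 300
60 126.1 281
70 126.3 267
80 126.0 261
90 117.5 1560
100 125.3 406
```

View pics/wrist7.png

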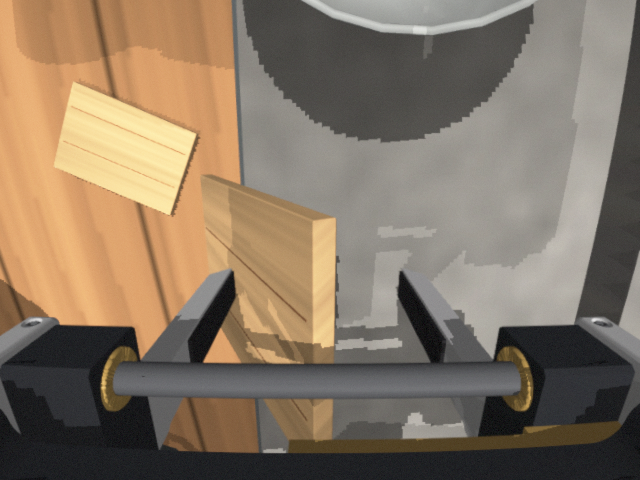

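View pics/scene7.png

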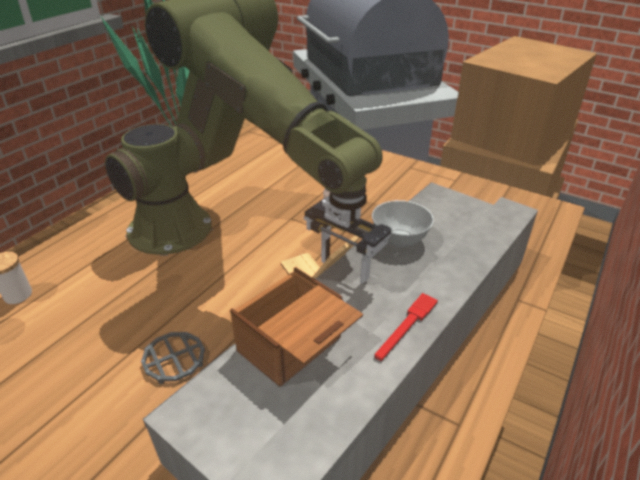

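Emit:
{"fn": "servo_tool", "kwargs": {"motion": [0,0,-3,0,0,0,-4.7,0,0,0,-4.7,0], "gripper": 0.9}}

```text
time_s: 11.28
ee_pos: [0.6133, -0.0368, 0.1422]
eef_rot: [3.134, 1.568, 3.029]
force: [-9.9, 0.2, 3.5]
grip_width: 0.0846
```

```bash
python3 pl.py 8|head -1; python3 slope.py wrist8|head -9
```

```text
t 11.275 tcp [ 0.6133 -0.0368  0.1422] ledge [[ 35.3 -33.3]] jaw yaw -6.01 F [-9.9  0.2  3.5]
-40 -52.5 122
-30 -36.3 211
-20 -19.4 272
-10 106.6 753
0 13.3 416
10 29.9 576
20 46.8 817
30 64.4 1375
40 78.7 1835
```

Holding steady at 60°. I keep closing the same way.

Emit:
{"fn": "servo_tool", "kwargs": {"motion": [0,0,-3,0,0,0,-4.7,0,0,0,-4.7,0], "gripper": 0.8}}

```text
time_s: 11.8
ee_pos: [0.6086, -0.0363, 0.1422]
eef_rot: [-3.13, 1.568, 3.049]
force: [-10.8, 1.4, 2.4]
grip_width: 0.0756
```

Emit:
{"fn": "servo_tool", "kwargs": {"motion": [0,0,-3,0,0,0,-4.7,0,0,0,-4.7,0], "gripper": 0.7}}

```text
time_s: 12.18
ee_pos: [0.6039, -0.0358, 0.1422]
eef_rot: [3.141, 1.568, 3.036]
force: [-9.5, 1.1, 2.3]
grip_width: 0.0656
```

```bash
python3 pl.py 9|head -1; python3 slope.py wrist9|head -9
```

```text
t 12.175 tcp [ 0.6039 -0.0358  0.1422] ledge [[ 25.9 -33.3]] jaw yaw -6.01 F [-9.5  1.1  2.3]
-40 -52.0 146
-30 -35.5 285
-20 -19.7 296
-10 103.2 757
0 13.2 471
10 32.4 943
20 48.4 1176
30 64.7 1531
40 78.8 1872
```

View pics/wrist9.png

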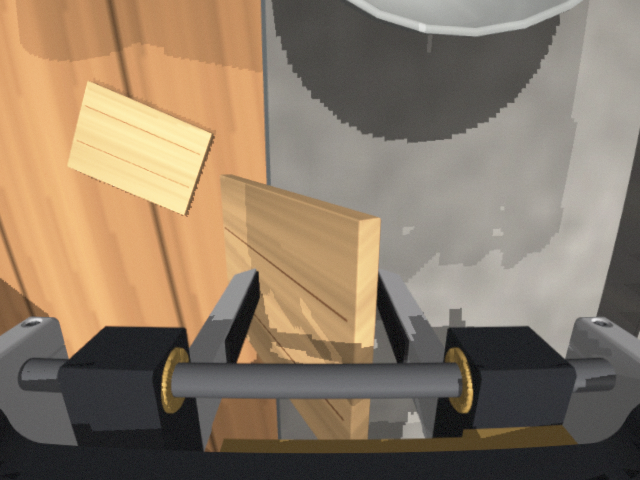

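Emit:
{"fn": "servo_tool", "kwargs": {"motion": [0,0,-3,0,0,0,-4.7,0,0,0,-4.7,0], "gripper": 0.6}}

```text
time_s: 12.7
ee_pos: [0.5993, -0.0353, 0.1422]
eef_rot: [3.139, 1.568, 3.034]
force: [-10.4, 1.6, 2.4]
grip_width: 0.0564
```

Emit:
{"fn": "servo_tool", "kwargs": {"motion": [0,0,-3,0,0,0,-4.7,0,0,0,-4.7,0], "gripper": 0.5}}

```text
time_s: 13.08
ee_pos: [0.5945, -0.0348, 0.1418]
eef_rot: [-3.137, 1.567, 3.041]
force: [-9.7, 0.4, 0.1]
grip_width: 0.0472
```

```bash
python3 pl.py 10|head -1; python3 slope.py wrist10|head -9
```

```text
t 13.075 tcp [ 0.5945 -0.0348  0.1418] ledge [[ 16.4 -33.3]] jaw yaw -6.01 F [-9.7  0.4  0.1]
-40 -57.9 44
-30 -41.9 291
-20 -23.5 323
-10 112.2 969
0 18.1 811
10 36.6 1015
20 55.6 1438
30 74.8 2061
40 81.8 2326
```

View pics/wrist10.png

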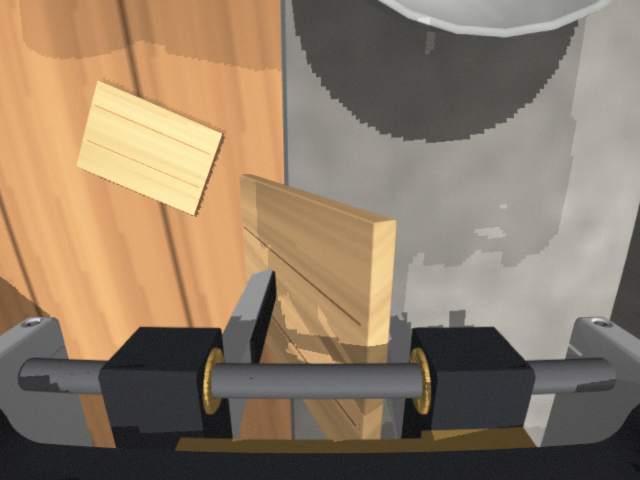

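Emit:
{"fn": "servo_tool", "kwargs": {"motion": [0,0,-3,0,0,0,-4.7,0,0,0,-4.7,0], "gripper": 0.4}}

```text
time_s: 13.6
ee_pos: [0.5898, -0.0343, 0.1417]
eef_rot: [3.118, 1.567, 3.013]
force: [-7.9, 1.2, -1.3]
grip_width: 0.0374
```

```bash
python3 pl.py 11|head -1; python3 slope.py wrist11|head -9
```

```text
t 13.6 tcp [ 0.5898 -0.0343  0.1417] ledge [[ 11.7 -33.3]] jaw yaw -6.01 F [-7.9  1.2 -1.3]
-60 99.1 19
-50 110.0 6
-40 110.5 15
-30 -54.9 178
-20 -28.2 431
-10 115.3 916
0 24.1 835
10 49.3 1188
20 75.7 1986
```

Emit:
{"fn": "servo_tool", "kwargs": {"motion": [0,0,-3,0,0,0,-4.7,0,0,0,-4.7,0], "gripper": 0.3}}

```text
time_s: 14.12
ee_pos: [0.5852, -0.0338, 0.1416]
eef_rot: [3.125, 1.567, 3.02]
force: [-7.9, 0.8, -2.3]
grip_width: 0.028
```

Emit:
{"fn": "servo_tool", "kwargs": {"motion": [0,0,-3,0,0,0,-4.7,0,0,0,-4.7,0], "gripper": 0.2}}

```text
time_s: 14.5
ee_pos: [0.5804, -0.0333, 0.1415]
eef_rot: [3.127, 1.567, 3.022]
force: [-8.9, 0.7, -3.2]
grip_width: 0.0185
```

```bash
python3 pl.py 12|head -1; python3 slope.py wrist12|head -9
```

```text
t 14.5 tcp [ 0.5804 -0.0333  0.1415] ledge [[  2.2 -33.3]] jaw yaw -6.01 F [-8.9  0.7 -3.2]
-70 99.1 11
-50 110.6 17
-40 125.8 144
-30 125.4 326
-20 125.8 298
-10 118.1 786
0 61.7 1120
10 90.0 2144
20 124.7 435
```

View pics/wrist12.png

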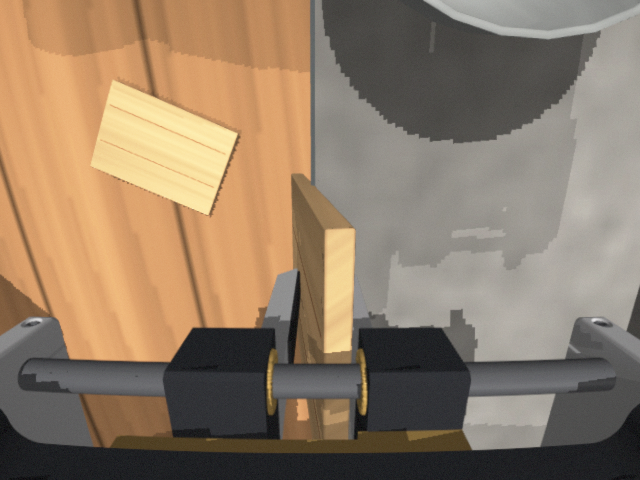

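Emit:
{"fn": "servo_tool", "kwargs": {"motion": [0,0,-3,0,0,0,-4.5,0,0,0,-4.5,0,0,0,-4.5,0], "gripper": 0.0, "force": 35}}

```text
time_s: 15.15
ee_pos: [0.5751, -0.0327, 0.1409]
eef_rot: [3.137, 1.564, 3.032]
force: [-13.2, 1.4, -3.2]
grip_width: 0.0088
```

```bash
python3 pl.py 13|head -1
```

```text
t 15.15 tcp [ 0.5751 -0.0327  0.1409] ledge [[ -3.1 -33.3]] jaw yaw -6.01 F [-13.2   1.4  -3.2]
```

View pics/wrist13.png

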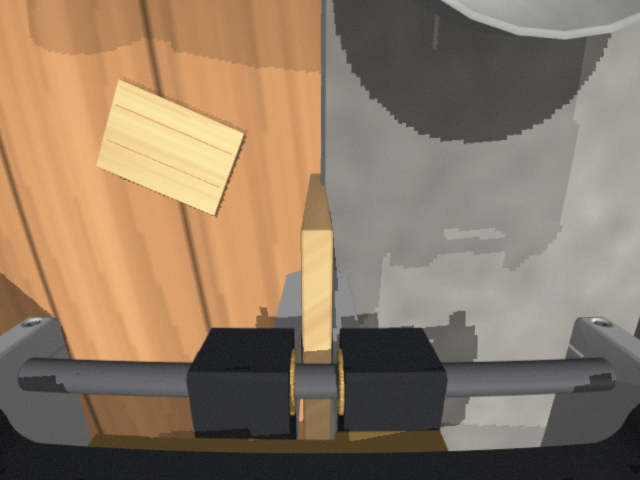

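View pics/scene13.png

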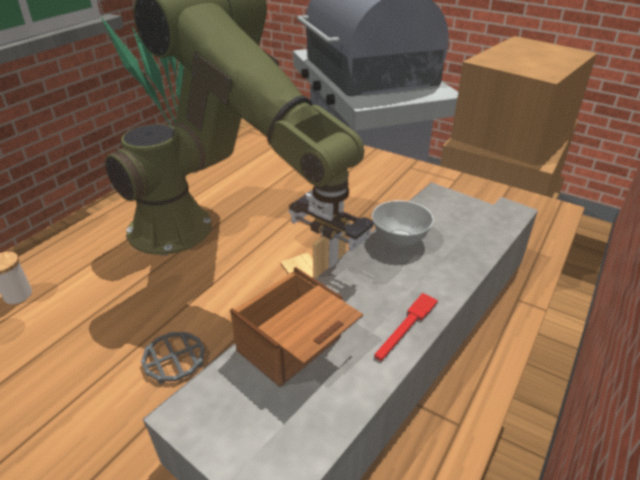

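Emit:
{"fn": "servo_tool", "kwargs": {"motion": [0,0,-2,0,-5,0,-4,0,-30,0,-5,0,-80,0,-5,0,-140,0,-5,0,-195,0,0,0,-229,-20,10,2,-229,-70,25,4.5,-229,-120,45,4.5,-229,-170,55,4.5,-229,-215,61,4.5,-229,-234,61,4.5,-229,-234,61,4.5,-229,-234,61,4.5]}}

```text
time_s: 17.05
ee_pos: [0.6136, -0.2707, 0.3724]
eef_rot: [0.047, 1.57, -0.135]
force: [0.6, 0.1, -1.2]
grip_width: 0.0087
```

```bash
python3 pl.py 14|head -1
```

```text
t 17.05 tcp [ 0.6136 -0.2707  0.3724] ledge [[  60.2 -265.8]] jaw yaw -10.44 F [ 0.6  0.1 -1.2]
```

View pics/wrist14.png

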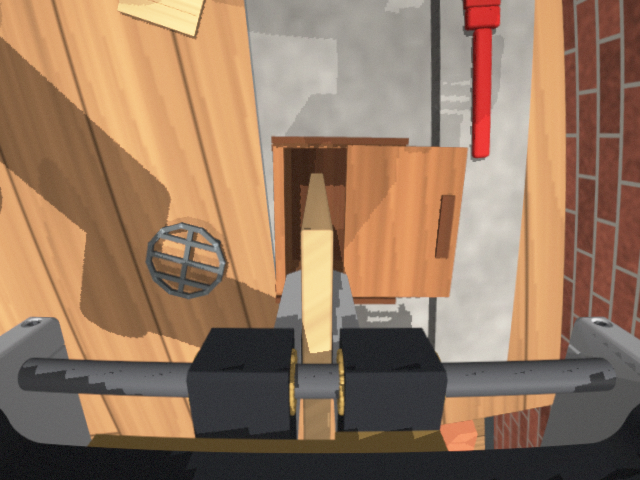

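View pics/scene14.png

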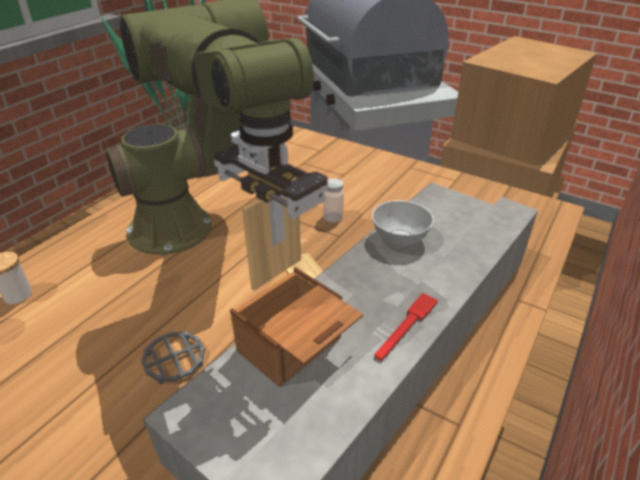

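View pics/top14.png

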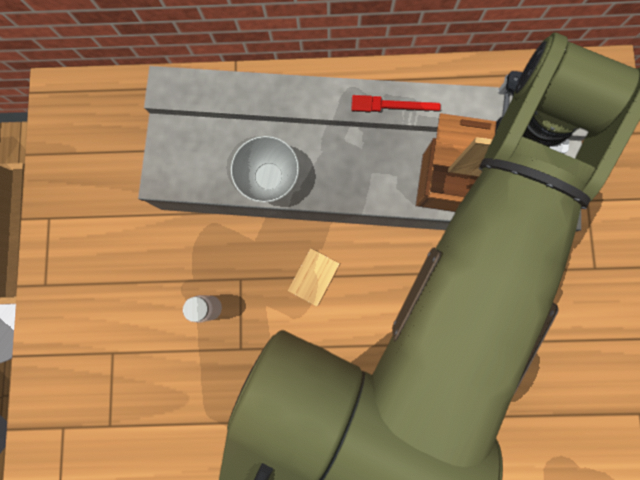

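Run:
```python
from h import *
c=load('wrist14'); w=full(c);o=ctrl.get_obs();R=Ro.from_euler('xyz',o['eef_rot']).as_matrix()
cv2.imwrite('pics/crop14.png',cv2.resize(c['color'][120:320,250:480,::-1],None,fx=3.4,fy=3,interpolation=cv2.INTER_CUBIC))
T=lambda p:((p-o['ee_pos'])@R*1000).round(1)
for n,u,v,z in [('frontin',285,155,.24),('frontin',285,240,.24),('frontout',273,155,.24),('lid',347,155,.246),('lid',346,200,.246),('stripLouter',340,138,.247),('stripRouter',380,302,.247),('lidbackL',467,148,.246),('lidbackR',451,297,.246),('lidR',350,297,.246),('lidL',347,147,.246)]:
    print(n,T(toworld(c,u,v,plane=z))[0], T(w[v,u]))
# plank points in tool frame
col=c['color'].astype(int);X=(w-o['ee_pos'])@R*1000
m=(abs(X[...,2])<12)&(abs(X[...,1])<75)&(X[...,0]>-95)&(X[...,0]<90)&(col[...,0]>1.3*col[...,2])
P=X[m];print(P.min(0),P.max(0),len(P))
c=load('scene14'); w=full(c);X=(w-o['ee_pos'])@R*1000;col=c['color'].astype(int)
m=(abs(X[...,2])<12)&(abs(X[...,1])<75)&(X[...,0]>-98)&(X[...,0]<90)&(col[...,0]>1.3*col[...,2])
P=X[m];print(P.min(0),P.max(0),len(P))
for xx in range(-90,90,15):
    k=P[abs(P[:,0]-xx)<4]
    if len(k): print(xx,k[:,1].min().round(1),k[:,1].max().round(1),np.median(k[:,2]).round(1))
cv2.imwrite('pics/crop14s.png',cv2.resize(c['color'][170:390,190:400,::-1],None,fx=2.7,fy=2.7,interpolation=cv2.INTER_CUBIC))
```

```text
frontin [132.4  66.5 -27.6] [150.5  65.7 -29.2]
frontin [132.4 -13.  -29.4] [136.6 -14.3 -29.8]
frontout [132.4  66.5 -38.4] [133.7  66.5 -38.5]
lid [126.4  66.8  27.5] [127.7  66.8  27.6]
lid [126.4  26.8  27.6] [128.3  26.4  27.7]
stripLouter [125.4  81.3  21. ] [127.7  81.3  21.2]
stripRouter [125.4 -75.1  63.8] [126.5 -75.6  64.1]
lidbackL [126.5  73.8 133.9] [202.7  72.3 167.2]
lidbackR [126.5 -70.6 135.2] [ 203.8 -108.7  169.3]
lidR [126.4 -70.1  34. ] [-35.8   9.7  16.2]
lidL [126.4  73.7  27.3] [126.8  73.7  27.4]
[-91.69011406 -18.07698597  -6.6171788 ] [64.69649155 56.77802622  7.55483873] 6522
[-93.5281146  -56.0664746   -6.82853591] [69.06762005 57.1995051   7.52553932] 3357
-90 -55.2 -17.8 2.0
-75 -54.5 29.0 3.1
-60 -55.4 25.0 3.1
-45 -55.1 28.6 3.2
-30 -55.0 54.9 3.2
-15 -55.2 55.2 3.3
0 -56.1 54.4 3.4
15 -54.6 55.3 3.1
30 -55.2 55.4 3.2
45 -55.2 57.2 3.2
60 -54.9 55.1 3.1
```

View pics/crop14.png

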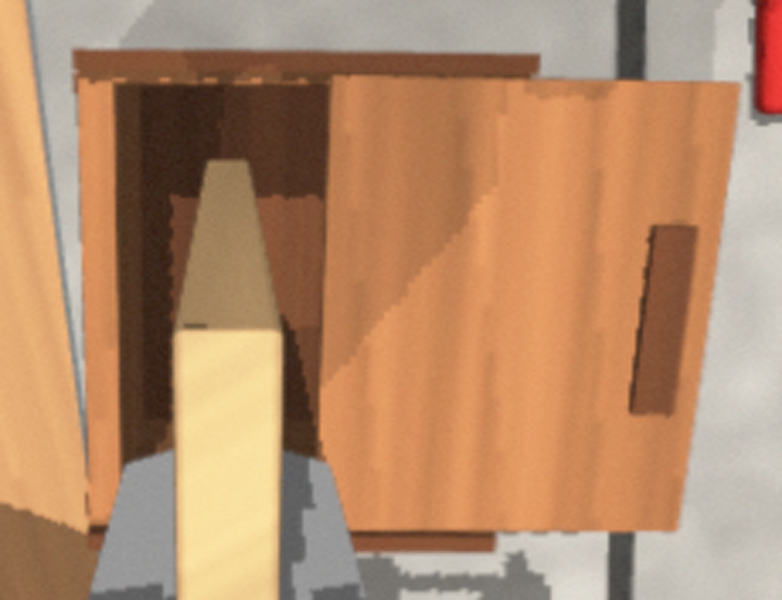

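View pics/crop14s.png

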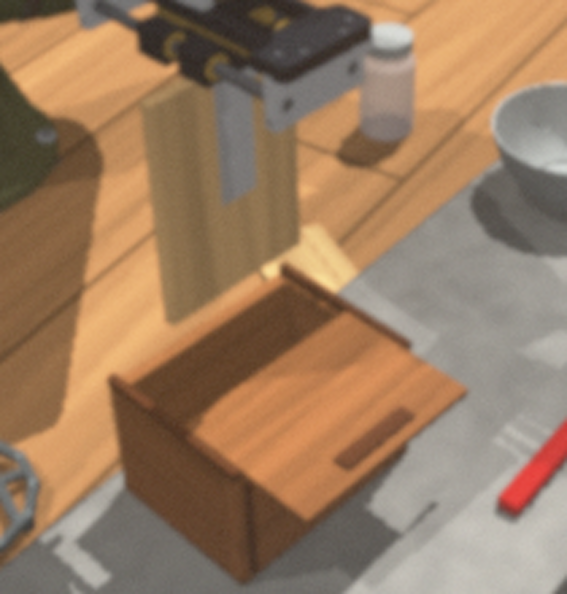

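The plank hangs vertically in the grip. The opening runs from -28 to +27 mm about the tool and the walls line up. I lower it slightly toward the front side.

Emit:
{"fn": "servo_tool", "kwargs": {"motion": [20,2,-4,0,60,2,-4,0,95,2,-4,0,120,2,-4,0,135,2,-4,0,143,2,-4,0,145,2,-4,0,145,2,-4,0]}}

```text
time_s: 18.2
ee_pos: [0.61, -0.2695, 0.2276]
eef_rot: [-0.285, 1.57, -0.468]
force: [0.7, -0.7, -0.4]
grip_width: 0.0091
```

```bash
python3 pl.py 15|head -1
```

```text
t 18.2 tcp [ 0.61   -0.2695  0.2276] ledge [[  56.5 -265. ]] jaw yaw -10.51 F [ 0.7 -0.7 -0.4]
```

View pics/wrist15.png

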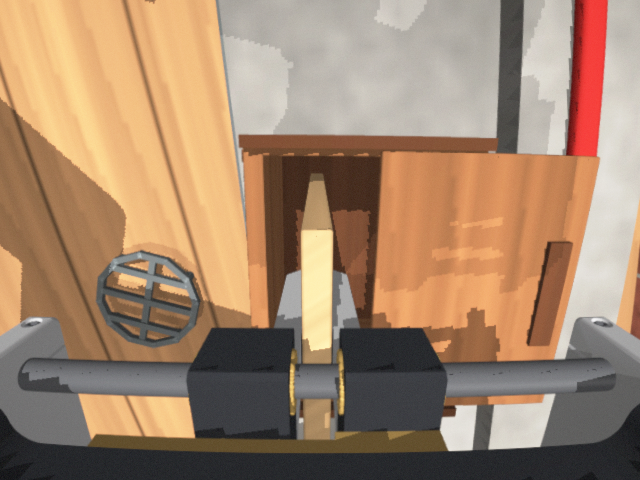

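View pics/scene15.png

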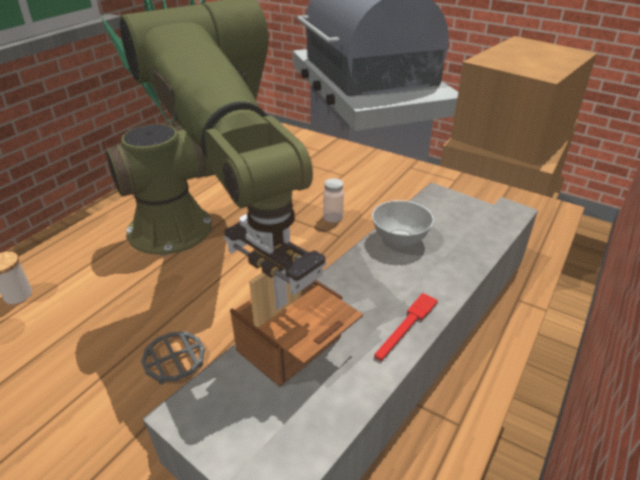

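Inside the opening with no contact. I lower slowly to the floor.

Emit:
{"fn": "servo_tool", "kwargs": {"motion": [2,0,0,0,4,0,0,0,5,0,0,0,6,0,0,0,6,0,0,0]}}

```text
time_s: 18.98
ee_pos: [0.6097, -0.2694, 0.2208]
eef_rot: [2.564, 1.571, 2.38]
force: [-0.6, 0.2, -0.5]
grip_width: 0.0088
```

Emit:
{"fn": "servo_tool", "kwargs": {"motion": [1,0,0,0,2,0,0,0,2,0,0,0]}}

```text
time_s: 19.35
ee_pos: [0.6097, -0.2694, 0.2187]
eef_rot: [2.973, 1.571, 2.789]
force: [-0.5, -0.2, -1.0]
grip_width: 0.0091
```

Emit:
{"fn": "servo_tool", "kwargs": {"motion": [1,0,0,0,2,0,0,0,2,0,0,0]}}

```text
time_s: 19.73
ee_pos: [0.6098, -0.2695, 0.2172]
eef_rot: [-0.185, 1.57, -0.368]
force: [-1.3, -0.0, 1.7]
grip_width: 0.0091
```

Emit:
{"fn": "servo_tool", "kwargs": {"motion": [0,0,0,0,0,0,0,0,0,0,0,0,-10,0,0,0,-25,0,0,0,-42,0,0,0,-42,0,0,0], "gripper": 0.17}}

```text
time_s: 20.6
ee_pos: [0.6102, -0.2697, 0.2611]
eef_rot: [-0.27, 1.567, -0.453]
force: [0.0, 0.4, -0.7]
grip_width: 0.016
```

```bash
python3 pl.py 16|head -1
```

```text
t 20.6 tcp [ 0.6102 -0.2697  0.2611] ledge [[  56.8 -265.2]] jaw yaw -10.51 F [ 0.   0.4 -0.7]
```

View pics/wrist16.png

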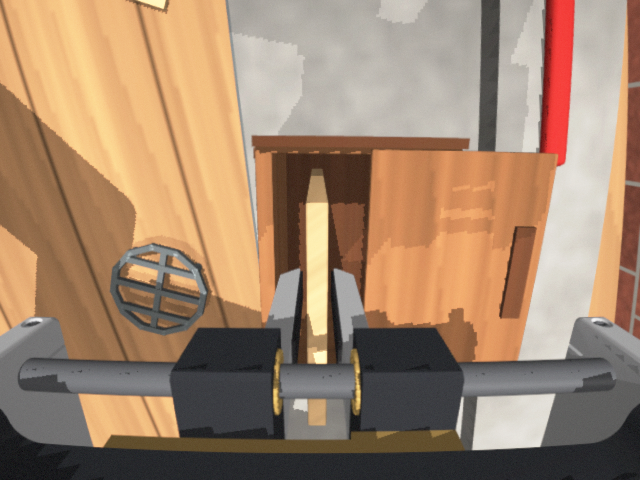

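View pics/scene16.png

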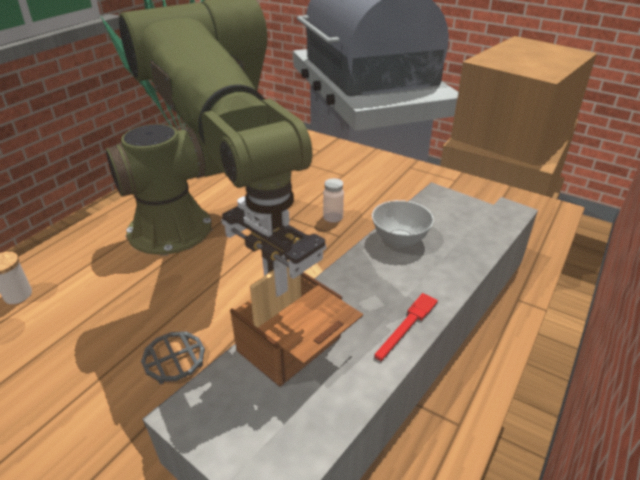

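Emit:
{"fn": "servo_tool", "kwargs": {"motion": [-4,0,-3,0,-4,0,-8,0,-4,0,-13,0,-4,0,-18,0,-4,0,-22,0,-4,0,-25,0,-4,0,-25,0]}}

```text
time_s: 21.62
ee_pos: [0.5851, -0.2648, 0.2629]
eef_rot: [0.505, 1.571, 0.321]
force: [0.6, 0.0, 0.1]
grip_width: 0.0157
```

```bash
python3 pl.py 17|head -1
```

```text
t 21.625 tcp [ 0.5851 -0.2648  0.2629] ledge [[  31.2 -263. ]] jaw yaw -10.52 F [0.6 0.  0.1]
```

View pics/wrist17.png

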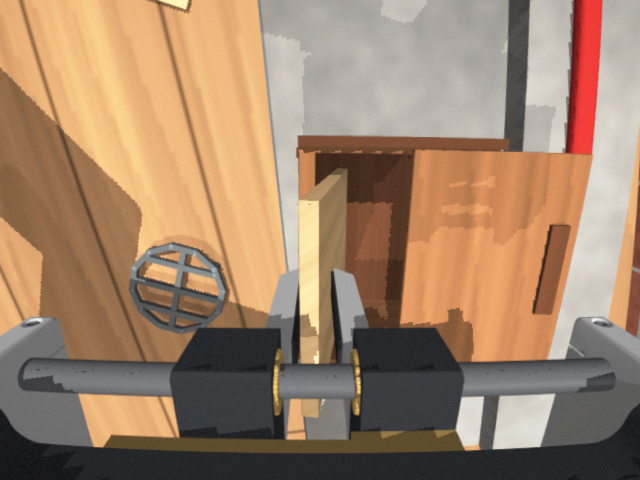

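Emit:
{"fn": "servo_tool", "kwargs": {"motion": [0,0,-2,0,0,0,-2,0], "gripper": 0.3}}

```text
time_s: 22.02
ee_pos: [0.5832, -0.2645, 0.2629]
eef_rot: [0.307, 1.571, 0.124]
force: [-0.2, 0.3, 0.0]
grip_width: 0.0276
```

Emit:
{"fn": "servo_tool", "kwargs": {"motion": [0,0,-4,0,0,0,-4,0,0,0,-4,0], "gripper": 0.6}}

```text
time_s: 22.4
ee_pos: [0.5793, -0.2638, 0.2629]
eef_rot: [-0.089, 1.571, -0.272]
force: [0.0, 0.3, -1.0]
grip_width: 0.0542
```

```bash
python3 pl.py 18|head -1
```

```text
t 22.4 tcp [ 0.5793 -0.2638  0.2629] ledge [[  25.3 -262.6]] jaw yaw -10.52 F [ 0.   0.3 -1. ]
```

View pics/wrist18.png

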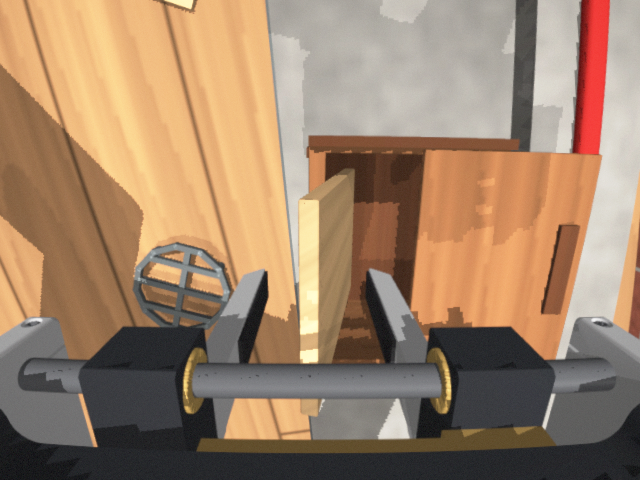

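Emit:
{"fn": "servo_tool", "kwargs": {"motion": [-20,0,0,0,-60,0,0,0,-110,0,0,0,-130,0,0,0,-130,-20,-40,0,-130,-50,-90,0,-130,-90,-140,0,-130,-130,-180,0,-130,-150,-200,0,-130,-150,-200,0,-130,-150,-200,0]}}

```text
time_s: 23.92
ee_pos: [0.3559, -0.3744, 0.3928]
eef_rot: [0.778, 1.571, 0.595]
force: [0.6, 0.7, -0.1]
grip_width: 0.0566
```

```bash
python3 pl.py 19|head -1
python3 - <<'E'
from h import *
c=load('scene19');cv2.imwrite('pics/crop19.png',cv2.resize(c['color'][200:400,180:420,::-1],None,fx=3,fy=3,interpolation=cv2.INTER_CUBIC))
c=load('top19');cv2.imwrite('pics/crop19t.png',cv2.resize(c['color'][90:230,390:540,::-1],None,fx=4,fy=4,interpolation=cv2.INTER_CUBIC))
E
```

```text
t 23.925 tcp [ 0.3559 -0.3744  0.3928] ledge [[-185.2 -396.1]] jaw yaw -10.49 F [ 0.6  0.7 -0.1]
```

View pics/crop19.png

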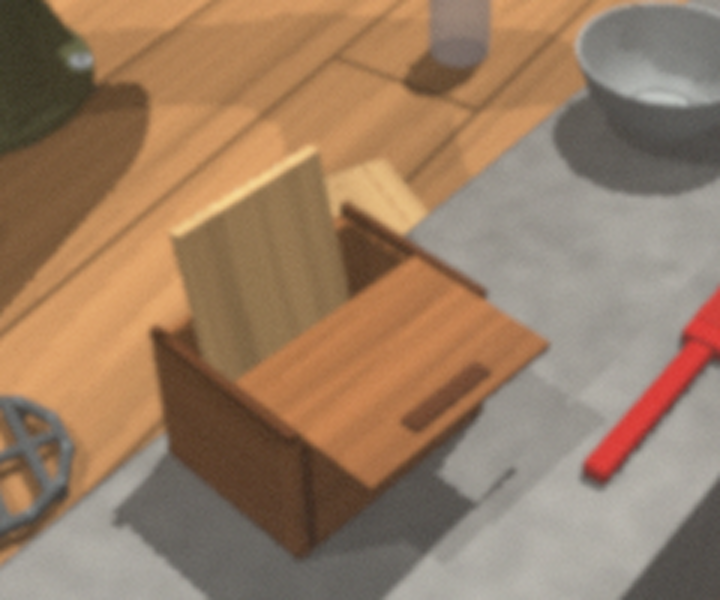

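View pics/top19.png

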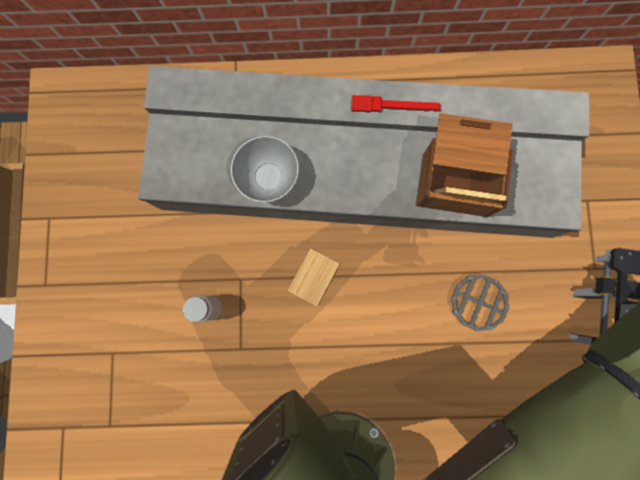

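The plank leans in the bin on its front wall. Top view: plank top edge at about (475,193); bowl (265,168), shaker (197,309), trivet (480,302) are unmoved. Next I check that it is at rest.

Emit:
{"fn": "servo_tool", "kwargs": {"motion": [0,0,0,0,0,0,0,0,0,0,0,0,0,0,0,0,0,0,0,0,0,0,0,0]}}

```text
time_s: 24.82
ee_pos: [0.3552, -0.3748, 0.3928]
eef_rot: [-2.639, 1.571, -2.823]
force: [-0.2, 0.6, -0.4]
grip_width: 0.0564
```

Run:
```python
from h import *
a=load('top19');b=cam('top','top20');cam('scene','scene20')
z0=load('top0')
def d(x,y,r): 
    v0,v1,u0,u1=r; return np.abs(x['color'][v0:v1,u0:u1].astype(int)-y['color'][v0:v1,u0:u1]).max(), np.abs(x['color'][v0:v1,u0:u1].astype(int)-y['color'][v0:v1,u0:u1]).mean().round(2)
print('bin rest',d(a,b,(100,225,410,525)))
for n,r in dict(bowl=(135,203,230,300),shaker=(295,323,180,212),trivet=(272,332,448,512),lid=(110,165,430,515)).items(): print(n,d(z0,b,r))
w=full(b);m=(w[...,2]>.26)&(w[...,1]<-.18)&(w[...,1]>-.37)&(w[...,0]>.5)&(w[...,0]<.65)
P=w[m];print('plank top pts',P.min(0).round(3),P.max(0).round(3),len(P))
s=load('scene19');t=load('scene20');print('scene rest',d(s,t,(240,390,220,370)))
```

```text
bin rest (np.int64(12), np.float64(1.0))
bowl (np.int64(7), np.float64(1.2))
shaker (np.int64(29), np.float64(15.07))
trivet (np.int64(31), np.float64(5.65))
lid (np.int64(7), np.float64(1.08))
plank top pts [ 0.562 -0.318  0.26 ] [ 0.598 -0.208  0.31 ] 424
scene rest (np.int64(11), np.float64(1.67))
```

```bash
python3 -c "
from station import ctrl
print(ctrl.hand_in())"
```

```text
the job is handed in; nothing more can be done
None
```

The plank is standing on end in the teak bin, leaning on the front wall through the open part of the lid, and the job is handed in. It took about 25 s of robot time.

**How it went:** I dragged the plank out over the edge with about 11 N of fingertip pressure. The tool only points down, so I tipped the plank up about the ledge edge with one finger. I then closed the jaws on it in steps until it stood vertical, pinched through its thickness at 8.8 mm. From there I lifted it off, lowered it to the bin floor, let go, tilted it onto the front wall and backed away.

**Last checks:**
- **Plank at rest:** pictures of the bin about 0.9 s apart show no change beyond noise. The plank's top is at about 310 mm, which fits a slight lean inside the bin.
- **Bowl and lid:** they match the first picture to within noise.
- **Shaker and trivet:** they sit at the same pixels as at the start, but the pixel comparison with the first picture did not match (mean differences 15 and 6). I put that down to changed shadows; I did not measure their positions separately.
- **Forces:** the largest wrist force I read was about 14 N.

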